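Secure the clevis pin with its hair pin

TASK

Draw the hair pin with the red grip up out of its grey keeper block and push its straight leg down through the cross hole in the free end of the clevis pin, until the spring bow has snapped over the side of the pin and the hair pin sits fully home. The clevis pin has some end play, so feel for its hole with a light touch and never press hard, also when it lands; let go at the end and leave the other things on the desk where they are.

Things in the scene. Friction and masses are not known exactly. Their poses are not given: they have to be found in the camera images.
- clip_grip (a point): centre of the hair pin's red plastic grip, 32 x 14 x 24 mm in its x, y, z: grasp it from above across its 14 mm (y). z points up, away from the leg's tip; x points to the side of the spring bow. The leg's axis is at x = -1 mm. The hair pin weighs 50 to 90 g
- clip_shoulder (a point): underside of the red shoulder block (17 x 11 mm) below the grip, on the leg's axis, 24 mm under the grip's centre; it lands on the keeper or the pin when the hair pin is fully down. The 4 mm bow wire hangs beside the leg on the +x side, its flared end up to 18 mm out from the leg and 31 mm below this point. Axes as clip_grip
- clip_tip (a point): lower tip of the hair pin's straight round steel leg, 5 mm thick with a 0.8 mm chamfer, 34 mm below the shoulder and 58 mm below the grip's centre; axes as clip_grip
- bow (a joint): angle of the hair pin's spring bow (rad): 0 relaxed, in the keeper or snapped over the pin. It begins to open 22 mm before home, reaches about 0.09 (widest part of the pin) 10 mm before home, then falls back to about 0. Opening it takes a push of about 4 to 10 N; past the widest part the bow draws the hair pin down, and then the shoulder lands on the pin; over 30 N is too much
- hole (a point): middle of the clevis pin's vertical cross hole, on the pin's axis, if the pin were in the middle of its end play. The true hole, 7.2 mm wide, is up to 11 mm away along y, either way; stiff friction (20 N) holds the pin there. y runs along the pin, towards the fork. Pin top: 12 mm above. Fully home, the shoulder is on the pin top and the leg's tip 22 mm below this point
- clevis: blue fork, 66 mm high, on a fixed aluminium plate 96 x 102 mm; origin on the desk under the fork's middle. The smooth steel pin, 24 mm thick, lies level in it along y, axis 50 mm up, and stands out on the -y side: hole 40 mm (+-11) from the origin, fork face 18 mm, pin end 60 mm (+-11). The bow may close on the +x or -x side of the pin, either is right
- keeper_top (a point): mouth of the leg hole (6.8 mm wide) on top of the fixed grey keeper block, 45 mm above the desk; the hair pin stands in it upright, shoulder on the block, leg 34 mm deep
- bushing_a_mid (a point): middle of a bronze-coloured plain bushing, 34 mm across, 26 mm high, a bystander
- flange_part_mid (a point): middle of a steel flanged part, 58 mm across, 30 mm high, a bystander
- loupe_mid (a point): middle of a black loupe, 35 mm across, 40 mm high, a bystander
Mind the look-alikes: they are no part of the job. Leave any orange or purple look-alike of the part that bears keeper_top alone.

How it is judged (in metres and radians):
On the way, in this order (a step that is already met when the one before it is completed fails the run):
1. the leg is drawn clear above the keeper (z of clip_tip in the frame of keeper_top above 0.003 m), for 0.1 s.
2. the leg has entered the cross hole of the pin, the bow still above it (z of clip_tip in the frame of hole between -0.018 and 0.006 m and x of clip_tip in the frame of hole between -0.004 and 0.004 m and y of clip_tip in the frame of hole between -0.015 and 0.015 m), for 0.1 s.
At the end, for the whole second after the job is handed in: The hair pin's leg passes down through the cross hole with the tip at least 19.5 mm below the pin's axis (2.5 mm short of home at most), upright within 0.15 rad and square across the pin within 0.3 rad, the bow closed round the pin (within 0.04 rad of relaxed), at rest and released (z of clip_tip in the frame of hole between -0.026 and -0.0195 m and x of clip_tip in the frame of hole between -0.004 and 0.004 m and y of clip_tip in the frame of hole between -0.015 and 0.015 m and angle between the z axis of clip_grip and the z axis of hole, either way round below 0.15 rad and angle between the x axis of clip_grip and the x axis of hole, either way round below 0.3 rad and value of joint bow between -0.04 and 0.04 rad and linear speed of clip below 0.02 m/s); the robot touches nothing.
It fails at once if the hair pin is pressed on the clevis or its pin with more than 50 N (contact force between clip and clevis above 50 N).
It fails at once if the arm or fingers push the clevis with more than 15 N (contact force between any of the arm, the fingers and clevis above 15 N).
It fails at once if a bystander is shoved more than 20 mm (distance of any of bushing_a_mid, flange_part_mid, loupe_mid from where it was at the start of the episode above 0.02 m).
It also fails if it takes over 58 s, if anything falls off the work surface, if the arm or the gripper's body presses on something with over 40 N, if the wrist force passes 120 N, or if a joint passes its speed limit or range.

ROBOT

A 6-joint arm with a two-finger parallel gripper is mounted at the origin on a cart in front of the work surface, level with it; the furniture and walls round the work are solid. World frame = base frame: x ahead of the robot, y to its left, z up, the work surface at z = 0. Lengths are in m, angles in degrees, forces in N, time in s.
With the tool pointing down it reaches from about 0.4 to 0.825 m from the base axis. Payload 7 kg.
Tool frame: the origin (TCP) lies between the finger pads; the fingertips stand 19 mm ahead of it and the grasp point (between the pads) is the TCP (r.tip_extent is the distance from the TCP to the fingertips, in m); z points along the fingers, y is the direction in which the jaws open and shut (so a half turn about z gives the same grasp; the last joint's range is limited). The gripper opens to 88 mm and grips with 3 to 60 N. Pads are 19 mm wide; open, the fingers measure 130 mm over their backs; the gripper's body (78 mm by 193 mm) begins 47 mm behind the grasp point.
Start: joints at [-60.269, 20.546, 0.682, 0, -70.136, -16.507], TCP at [0.154, -0.657, 0.246] pointing down, gripper open.
Joint ranges: [-176.03, 176.03], [-82.01, 121.73], [-58.28, 71.71], [-173.87, 95.51], [-174.79, -0.11], [-173.66, 173.66]. Speed limits (degrees/s): [136.94, 136.94, 172.46, 180, 180, 180].

INTERFACE

Orientations are given as [roll, pitch, yaw] about the fixed x, y, z axes, in that order (R = Rz(yaw) Ry(pitch) Rx(roll)).
In Python, from plant import r, capture, workorder, spotter gives the robot as it stands.
- The arm moves only by the tool step_arm, never from a script. Its argument "motion" is a list of rows, each a list of 5 numbers: the finger opening in m, from 0 to 0.0876, then the shift along the tool's x, y, z in m, then the turn about the tool's z in rad. In form: [[grip, dx, dy, dz, roll], ...]. A call has 1 to 5 rows; each row is the pose to reach, as a shift and turn from the pose commanded when the call began, along the tool's axes at that moment; what a row does not reach only later rows make up. A row lasts 1/8 s, in which the tool goes at most 62.5 mm and 10.7 degrees, less where a joint would pass 70% of its speed; a pose out of reach is approached as far as the arm can. A call with a gripper value outside its range is refused whole. The fingers move at their own pace and stop on an object; "newtons" is the grip in N (left out, the last holds). Time passes only in rows, so rows that repeat a pose let the fingers close. It gives the time, the measured TCP pose, the force and the opening at its end, in the units of the state.
- r.get_state(): the state, without advancing time (a new reading comes with each control period).
- capture(name): name is "side" or "top" or "wrist"; returns a dict with "image" (480x640x3 uint8, red, green, blue), "z_map" (480x640 float32, m along the optical axis (not along the pixel's ray), 0 where there is no reading), "fx", "fy", "cx", "cy" (pixels), "pose" (4x4, takes a point from camera to world coordinates). Camera axes: x right, y down, z forward; pixel columns grow to the right and rows downward; lengths in m; the calibration is good to about 2 mm. The wrist camera is an equidistant fisheye: a pixel r from the principal point sees the ray r / f radians off the axis. A picture is of the moment at which its call begins.
- workorder.close_job(): hands the job in, once; it reports no verdict.
Trained networks look in the newest picture that a camera, given by its name, has taken for a name from the list of things; names that differ only in an ending like _2 or _b are one class to them, and where a whole thing is asked for, a point or a joint stands for the part that bears it (a point fixed in the world has none). Each returns a list of dicts, best first, with "p" (0 to 1); they miss things now and then, are a little off and sometimes report something else, mostly with a low value. They report only what shows in the picture. A call takes as long as a camera call. They do not tell look-alikes from the thing itself.
- spotter.regions_of(camera, label): "mask" (480x640 bool, what is visible of it).
- spotter.tip_of(camera, label): "location" ([x, y, z] in m, in world coordinates, good to about 4 mm: a listed point, or the origin of a listed thing).
The state is a dict: "time_s": time; "joints": joint angles; "qd": joint speeds; "joint_torque": joint torques, N m; "tcp_pos": TCP position; "eef_rot": TCP orientation; "contact_force": force on the tool from outside, world axes, zero at the start; "moment": the same for the moment, N m; "gripper_width": finger opening in m.
Only numpy, scipy, OpenCV 4.12 (cv2) and the standard library are available. Lean on these libraries where they do the work, as an engineer would, in place of code of your own. Each camera call takes 0.05 s, during which the arm holds its last target.

## Working session

There is one attempt and no reset: what is moved stays moved. The work goes in short steps, Python scripts to look and compute and a tool call to move; the robot and the scene stay as the last step left them, time stands still between calls to the robot, and variables do not carry over. Pictures are saved under pics/ and viewed, and the job is handed in when it is done.

Besides the shell and the picture viewer there is one more tool, called by a JSON object that holds its "op" and its "data". step_arm: Moves the arm, as the interface text tells. Its arguments: {"type":"object","properties":{"motion":{"type":"array","items":{"type":"array","items":{"type":"number"}}},"newtons":{"type":"number"}},"required":["motion"]}

```bash
mkdir -p pics; ls
cat > h.py <<'E'
import numpy as np,cv2,pickle
from plant import r,capture,workorder,spotter
def cap(n,save=None):
    d=capture(n)
    if save: cv2.imwrite('pics/'+save+'.png',d['image'][:,:,::-1])
    return d
def px2w(d,u,v,z=None):
    z=d['z_map'][int(round(v)),int(round(u))] if z is None else z
    p=np.array([(u-d['cx'])/d['fx']*z,(v-d['cy'])/d['fy']*z,z,1])
    return (d['pose']@p)[:3]
def cloud(d):
    v,u=np.mgrid[0:480,0:640]; z=d['z_map']
    P=np.stack([(u-d['cx'])/d['fx']*z,(v-d['cy'])/d['fy']*z,z,np.ones_like(z)],-1)
    return (P@d['pose'].T)[...,:3]
E
python3 - <<'E'
from h import *
for n in ['side','top','wrist']:
    d=cap(n,n+'0'); print(n,d['fx'],d['fy'],d['cx'],d['cy']);print(d['pose'].round(3))
    for l in ['clip_grip','clip_shoulder','clip_tip','hole','clevis','keeper_top','bushing_a_mid','flange_part_mid','loupe_mid']:
        print(l,[(np.round(x['location'],3).tolist(),round(x['p'],2)) for x in spotter.tip_of(n,l)][:4])
print(r.get_state(), r.tip_extent)
E
```

```text
pics
side 484.37146583642834 484.37146583642834 327.23514106892765 241.497844027787
[[ 0.984 -0.096  0.149  0.389]
 [-0.177 -0.47   0.865 -0.555]
 [-0.013 -0.878 -0.479  0.563]
 [ 0.     0.     0.     1.   ]]
clip_grip [([0.551, 0.272, 0.072], 0.59)]
clip_shoulder [([0.548, 0.274, 0.042], 0.72)]
clip_tip [([0.548, 0.272, 0.013], 0.53)]
hole [([0.458, 0.063, 0.05], 0.94)]
clevis [([0.479, 0.101, -0.001], 0.83)]
keeper_top [([0.553, 0.274, 0.047], 0.92), ([0.4, 0.237, 0.048], 0.76), ([0.399, 0.629, 0.043], 0.58)]
bushing_a_mid [([0.671, 0.082, 0.015], 0.87)]
flange_part_mid [([0.561, 0.416, 0.016], 0.66)]
loupe_mid [([0.694, 0.211, 0.025], 0.62)]
top 471.50089962880554 471.50089962880554 323.617535237186 245.04588539026958
[[ 0.022 -0.99   0.141  0.419]
 [-1.    -0.02   0.019  0.339]
 [-0.016 -0.141 -0.99   1.035]
 [ 0.     0.     0.     1.   ]]
clip_grip []
clip_shoulder [([0.549, 0.27, 0.046], 0.58), ([0.549, 0.27, 0.047], 0.45)]
clip_tip []
hole [([0.466, 0.063, 0.048], 0.78)]
clevis [([0.479, 0.097, -0.003], 0.93)]
keeper_top [([0.549, 0.27, 0.043], 0.95), ([0.401, 0.632, 0.046], 0
[... 561 characters left out ...]
_part_mid []
loupe_mid []
{'time_s': 1.5, 'joints': array([-6.02688086e+01,  2.05456436e+01,  6.82335952e-01, -2.26283943e-03,
       -7.01371211e+01, -1.65048848e+01]), 'qd': array([-0.0203051 , -0.02080022,  0.00413451,  0.02273074, -0.0363235 ,
       -0.01474115]), 'joint_torque': array([ 5.37197757e-04, -5.82374489e+01,  2.93283749e+01,  7.00233445e+00,
        1.22088540e-02, -3.57177669e-05]), 'tcp_pos': array([ 0.15440032, -0.65707058,  0.24556508]), 'eef_rot': array([ 1.79998984e+02,  1.91872363e-03, -1.66774462e+02]), 'contact_force': array([ 0.11343989,  0.16518304, -0.88893844]), 'moment': array([-0.00424268,  0.00193233, -0.00077965]), 'gripper_width': 0.08772476900799876} 0.019
```

View pics/side0.png

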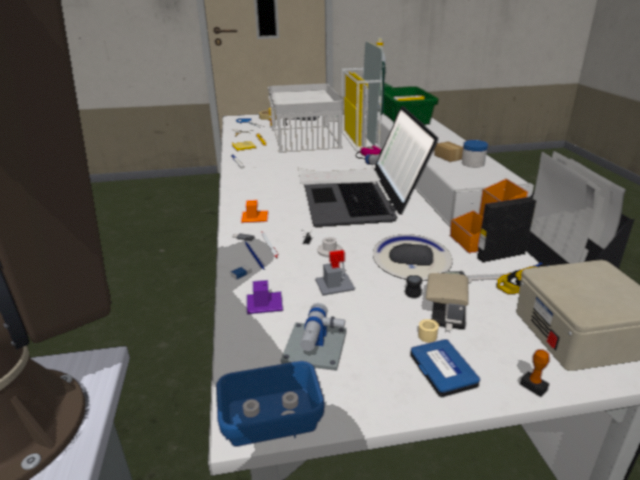

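View pics/top0.png

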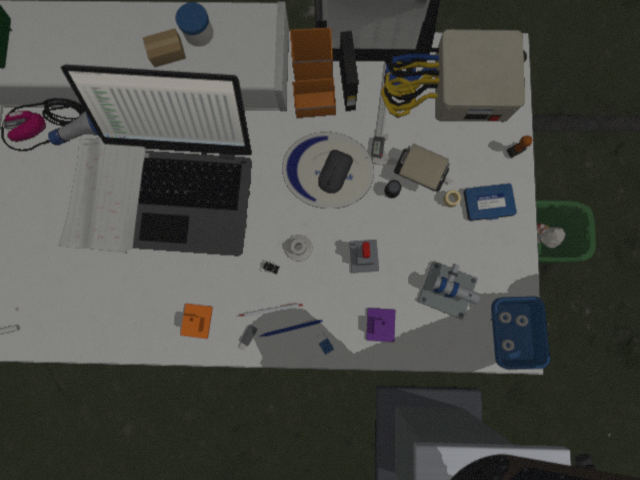

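Run:
```python
import cv2,numpy as np
s=cv2.imread('pics/side0.png');t=cv2.imread('pics/top0.png')
a=cv2.resize(s[235:370,270:405],(400,400),interpolation=3)
b=cv2.resize(t[220:330,340:490],(400,293),interpolation=3)
o=np.zeros((400,800,3),np.uint8);o[:,:400]=a;o[:293,400:]=b
cv2.imwrite('pics/crop0.png',o)
```

```text
(no output)
```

View pics/crop0.png

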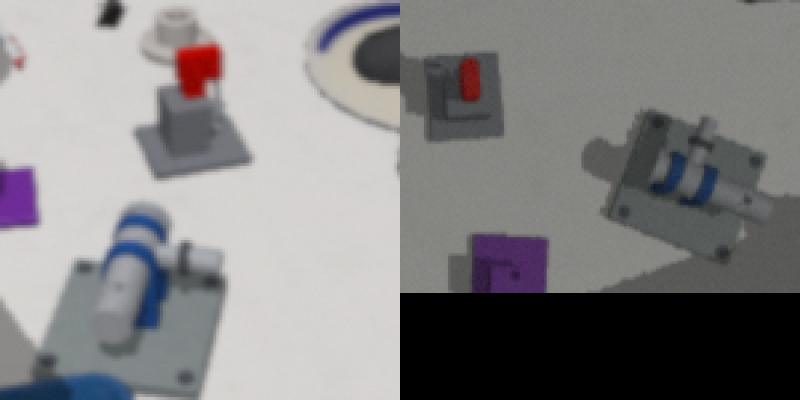

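Run:
```python
from h import *
D={n:cap(n) for n in ['side','top']}
for n,d in D.items():
    C=cloud(d); im=d['image'].astype(int)
    red=(im[...,0]>150)&(im[...,1]<80)&(im[...,2]<80)
    near=(np.abs(C[...,0]-0.55)<.05)&(np.abs(C[...,1]-.272)<.05)
    m=red&near&(d['z_map']>0)
    P=C[m]; print(n,'red',m.sum(),P.min(0).round(3),P.max(0).round(3),np.median(P,0).round(3))
    topm=P[P[:,2]>P[:,2].max()-.012]
    c=topm[:,:2].mean(0); w,V=np.linalg.eigh(np.cov(topm[:,:2].T)); print('top',c.round(4),np.degrees(np.arctan2(*V[::-1,1])),np.sqrt(w)*np.sqrt(12),len(topm))
    # fork blue
    blue=(im[...,2]>im[...,0]+50)&(np.hypot(C[...,0]-.478,C[...,1]-.1)<.06)
    P=C[blue]; print('blue',blue.sum(),P.min(0).round(3),P.max(0).round(3))
    # plate
    sel=(np.hypot(C[...,0]-.478,C[...,1]-.09)<.08)&(C[...,2]>.004)&(C[...,2]<.02)
    P=C[sel]; print('plate',sel.sum(),np.median(P[:,2]))
    rect=cv2.minAreaRect((P[:,:2]*1000).astype(np.float32)); print(rect)
    sel=(np.hypot(C[...,0]-.478,C[...,1]-.08)<.08)&(C[...,2]>.042)&(C[...,2]<.072)&~blue
    P=C[sel]; print('pin',sel.sum(),P.min(0).round(3),P.max(0).round(3))
    if len(P)>5:
        w,V=np.linalg.eigh(np.cov(P[:,:2].T)); print('dir',np.degrees(np.arctan2(*V[::-1,1])),P.mean(0))
    np.save('pics/%s.npy'%n,C); pickle.dump(d,open('pics/%s.pkl'%n,'wb'))
print(r.get_state()['time_s'])
```

```text
side red 86 [0.535 0.261 0.065] [0.562 0.275 0.084] [0.549 0.266 0.079]
top [0.5489 0.2667] -178.07613350199418 [0.01160611 0.02668499] 78
blue 228 [0.462 0.076 0.01 ] [0.496 0.118 0.068]
plate 1745 0.010350605855634742
((474.7203063964844, 88.12434387207031), (104.69000244140625, 96.13521575927734), 68.73796844482422)
pin 806 [0.445 0.035 0.042] [0.526 0.131 0.068]
dir 56.25957339663563 [0.47939015 0.075698   0.05713925]Traceback (most recent call last):
  File "<stdin>", line 8, in <module>
    return umr_minimum(a, axis, None, out, keepdims, initial, where)
ValueError: zero-size array to reduction operation minimum which has no identity
```

Run:
```python
from h import *
d=cap('top'); pickle.dump(d,open('pics/top.pkl','wb'))
D={'top':d,'side':pickle.load(open('pics/side.pkl','rb'))}
for n,d in D.items():
    C=cloud(d); im=d['image'].astype(int)
    red=(im[...,0]>100)&(im[...,1]<70)&(im[...,2]<70)
    m=red&(np.abs(C[...,0]-0.55)<.05)&(np.abs(C[...,1]-.272)<.05)
    P=C[m]; print(n,'red',m.sum(),P.min(0).round(3),P.max(0).round(3))
    P=P[P[:,2]>P[:,2].max()-.010]
    print(cv2.minAreaRect((P[:,:2]*1000).astype(np.float32)),P.mean(0).round(4))
    def rect(sel,nm):
        P=C[sel]
        print(nm,sel.sum(),np.median(P[:,2]).round(4),cv2.minAreaRect((P[:,:2]*1000).astype(np.float32)))
    rect((np.abs(C[...,0]-.553)<.06)&(np.abs(C[...,1]-.272)<.06)&(C[...,2]>.004)&(C[...,2]<.014),'kbase')
    rect((np.abs(C[...,0]-.553)<.04)&(np.abs(C[...,1]-.272)<.04)&(C[...,2]>.041)&(C[...,2]<.049),'ktop')
    rect((np.hypot(C[...,0]-.478,C[...,1]-.09)<.085)&(C[...,2]>.005)&(C[...,2]<.013),'plate')
    # pin part away from fork: local coords
    a=np.radians(-21); R=np.array([[np.cos(a),-np.sin(a)],[np.sin(a),np.cos(a)]])
    L=(C[...,:2]-[.479,.099])@R
    s=(np.abs(L[...,0])<.03)&(L[...,1]<-.022)&(L[...,1]>-.09)&(C[...,2]>.045)&(C[...,2]<.08)
    P=C[s];Q=L[s]; print('pin',s.sum(),P[:,2].max(),'yrange',Q[:,1].min(),Q[:,1].max())
    for y in np.arange(-.075,-.02,.006):
        k=np.abs(Q[:,1]-y)<.003
        if k.sum(): print('  y',round(y,3),k.sum(),'x',Q[k,0].min().round(4),Q[k,0].max().round(4),'z',P[k,2].max().round(4),'x@ztop',Q[k,0][P[k,2]>P[k,2].max()-.003].mean().round(4))
    for nm,(u,v) in {'top':(470,295),'side':(310,332)}.items():
        if nm==n:
            w=im[v-6:v+7,u-6:u+7].sum(-1); print(w)
```

```text
top red 75 [0.534 0.265 0.079] [0.563 0.275 0.086]
((548.778564453125, 269.84808349609375), (29.21990966796875, 10.585612297058105), 0.7908468246459961) [0.5482 0.27   0.082 ]
kbase 628 0.0083 ((552.7718505859375, 272.3531494140625), (115.53643798828125, 118.0824966430664), 1.3185945749282837)
ktop 169 0.0456 ((537.763916015625, 270.0352783203125), (30.0681095123291, 36.31269836425781), 5.231692314147949)
plate 1270 0.0106 ((477.6895751953125, 82.14254760742188), (152.53839111328125, 163.9410858154297), 89.63346099853516)
pin 246 0.0674773563057085 yrange -0.06586620448971911 -0.022420379794815277
  y -0.063 30 x -0.014 0.0077 z 0.0643 x@ztop -0.0035
  y -0.057 36 x -0.0143 0.0093 z 0.0675 x@ztop -0.0031
  y -0.051 37 x -0.0135 0.0079 z 0.0658 x@ztop 0.0003
  y -0.045 29 x -0.0143 0.0086 z 0.0641 x@ztop -0.0018
  y -0.039 34 x -0.0145 0.0092 z 0.0661 x@ztop -0.0023
  y -0.033 33 x -0.0143 0.0083 z 0.0652 x@ztop -0.0014
  y -0.027 36 x -0.0145 0.0092 z 0.0656 x@ztop -0.0029
  y -0.021 11 x -0.0133 0.0088 z 0.0645 x@ztop -0.0013
[[283 273 259 256 243 245 240 256 261 291 378 404 399]
 [
[... 1767 characters left out ...]
30 464 486 499 498 496 486 473 449 429]
 [332 341 399 450 475 489 497 498 495 482 466 449 423]
 [349 367 418 457 479 490 495 498 485 477 460 439 416]
 [369 386 426 453 469 474 476 482 480 471 451 427 403]
 [390 408 431 451 450 437 442 452 463 454 441 425 398]
 [411 425 438 447 441 416 410 432 445 440 430 419 394]
 [423 445 456 459 449 422 417 429 445 440 434 416 385]
 [423 449 469 470 469 451 446 453 456 444 431 412 377]
 [432 459 471 484 482 478 471 466 460 445 425 400 362]
 [441 467 483 487 489 483 477 470 462 447 416 385 343]
 [455 474 483 489 494 486 478 466 453 436 412 374 329]
 [466 481 489 495 490 484 474 457 439 422 398 365 304]
 [467 480 489 493 486 474 462 447 431 413 387 350 286]]
```

```bash
cat >> h.py <<'E'
def plan(target,yaw=None,pos=None,y0=None):
    "shift from current measured pose to world target, in tool axes"
    s=r.get_state(); p=s['tcp_pos'] if pos is None else np.array(pos); e=s['eef_rot']; ps=e[2] if y0 is None else y0
    c,si=np.cos(np.radians(ps)),np.sin(np.radians(ps)); d=np.array(target)-p
    t=np.array([d[0]*c+d[1]*si,d[0]*si-d[1]*c,-d[2]])
    ro=0 if yaw is None else -np.radians((yaw-ps+180)%360-180)
    return t.round(4),round(ro,4),np.linalg.norm(d).round(3)
E
python3 - <<'E'
from h import *
D={n:pickle.load(open('pics/%s.pkl'%n,'rb')) for n in ['top','side']}
def ray(d,u,v):
    dr=d['pose'][:3,:3]@np.array([(u-d['cx'])/d['fx'],(v-d['cy'])/d['fy'],1]); return d['pose'][:3,3],dr
rs=[]
for n,u,v in [('top',469.6,295.2),('side',309.4,331.6)]:
    o,dr=ray(D[n],u,v); t=(.062-o[2])/dr[2]; print(n,(o+t*dr).round(4)); rs.append((o,dr/np.linalg.norm(dr)))
A=sum(np.eye(3)-np.outer(w,w) for o,w in rs); b=sum((np.eye(3)-np.outer(w,w))@o for o,w in rs)
print('tri',np.linalg.solve(A,b).round(4))
s=r.get_state();print(s['time_s'])
print(plan([.44,-.43,.32]),plan([.58,-.1,.3],-177,[.44,-.43,.32]))
E
```

```text
top [0.4602 0.0571 0.062 ]
side [0.4628 0.0574 0.062 ]
tri [0.4614 0.0571 0.0623]
1.65
(array([-0.33  ,  0.1557, -0.0745]), 0, np.float64(0.372)) (array([-0.2118,  0.2892,  0.02  ]), np.float64(0.1784), np.float64(0.359))
```

{"op": "step_arm", "data": {"motion": [[0.0876,-0.05,0.025,-0.015,0],[0.0876,-0.1,0.05,-0.03,0],[0.0876,-0.155,0.075,-0.04,0],[0.0876,-0.21,0.1,-0.05,0],[0.0876,-0.26,0.125,-0.06,0]]}}

```text
time_s: 2.28
tcp_pos: [0.3804, -0.4745, 0.3061]
eef_rot: [-180.0, 0.0, -166.8]
contact_force: [1.0, 0.1, 0.4]
gripper_width: 0.0877
```

{"op": "step_arm", "data": {"motion": [[0.0876,-0.05,0.03,-0.01,0],[0.0876,-0.1,0.06,-0.01,0],[0.0876,-0.14,0.1,-0.01,0],[0.0876,-0.17,0.15,-0.01,0],[0.0876,-0.195,0.2,-0.01,0]]}}

```text
time_s: 2.9
tcp_pos: [0.5236, -0.2347, 0.3154]
eef_rot: [-180.0, -0.0, -166.8]
contact_force: [-0.4, -0.2, 0.4]
gripper_width: 0.0877
```

Run:
```python
from h import *
s=r.get_state();print(s['time_s'],s['tcp_pos'],s['eef_rot'],s['joints'].round(1))
print(plan([.53,.23,.26],-177))
```

```text
2.9 [ 0.52359763 -0.23472883  0.31541642] [-1.79999387e+02 -5.70225205e-03 -1.66765101e+02] [ -4.6   8.9  -6.    0.  -75.2 -72.1]
(array([-0.1126,  0.4509,  0.0554]), np.float64(0.1786), np.float64(0.468))
```

{"op": "step_arm", "data": {"motion": [[0.0876,-0.01,0.055,0.01,0.04],[0.0876,-0.02,0.11,0.02,0.08],[0.0876,-0.03,0.165,0.04,0.12],[0.0876,-0.04,0.22,0.06,0.16],[0.0876,-0.05,0.26,0.08,0.178]]}}

```text
time_s: 3.52
tcp_pos: [0.5118, 0.03, 0.2355]
eef_rot: [180.0, 0.1, -177.0]
contact_force: [1.7, 0.7, -0.2]
gripper_width: 0.0876
```

{"op": "step_arm", "data": {"motion": [[0.0876,0,0,0,0]]}}

```text
time_s: 3.65
tcp_pos: [0.5114, 0.0301, 0.2343]
eef_rot: [-180.0, -0.1, -176.8]
contact_force: [-0.2, -0.5, -0.4]
gripper_width: 0.0877
```

Run:
```python
from h import *
d=cap('wrist','w1');pickle.dump(d,open('pics/w1.pkl','wb'));print(d['pose'].round(3))
print(plan([.53,.25,.2],-177))
```

```text
[[-0.057  0.957  0.286  0.435]
 [ 0.998  0.054  0.016  0.026]
 [-0.     0.286 -0.958  0.374]
 [ 0.     0.     0.     1.   ]]
(array([-0.0304,  0.2197,  0.0352]), np.float64(0.0032), np.float64(0.225))
```

View pics/w1.png

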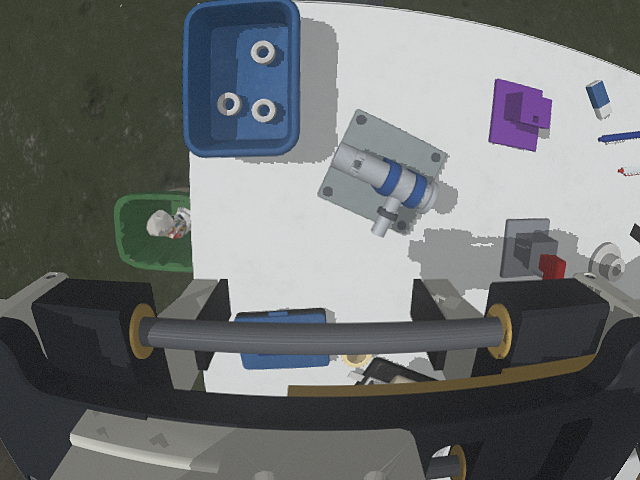

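```bash
cat >> h.py <<'E'
def wray(d,u,v):
    a,b=(np.asarray(u,float)-d['cx'])/d['fx'],(np.asarray(v,float)-d['cy'])/d['fy']; th=np.hypot(a,b); k=np.where(th>1e-9,np.tan(th)/np.maximum(th,1e-9),1)
    w=np.stack([a*k,b*k,np.ones_like(a)],-1)
    return d['pose'][:3,3],w@d['pose'][:3,:3].T
def watz(d,u,v,z):
    o,w=wray(d,u,v); return o+w*((z-o[2])/w[...,2:])
def wcloud(d):
    v,u=np.mgrid[0:480,0:640]; o,w=wray(d,u,v); return o+w*d['z_map'][...,None]
E
python3 - <<'E'
from h import *
d=pickle.load(open('pics/w1.pkl','rb'))
cv2.imwrite('pics/w1c.png',cv2.resize(d['image'][100:245,310:455,::-1],(580,580),interpolation=cv2.INTER_CUBIC))
im=d['image'].astype(int).sum(-1); print(im[150:176,346:372:1][::2,::2])
C=wcloud(d)
s=(np.hypot(C[...,0]-.478,C[...,1]-.09)<.085)&(C[...,2]>.005)&(C[...,2]<.013)
P=C[s];print(np.median(P[:,2]),cv2.minAreaRect((P[:,:2]*1000).astype(np.float32)))
# hole centre dark pixels
g=im[150:176,346:372]; m=g<g.min()+120
vv,uu=np.nonzero(m); print(m.sum(),uu.mean()+346,vv.mean()+150, watz(d,uu.mean()+346,vv.mean()+150,.061))
E
```

```text
[[487 476 472 442 424 393 344 353 354 369 306 303 443]
 [501 492 491 476 454 426 413 404 377 328 295 314 306]
 [507 492 492 510 480 449 478 463 444 455 390 346 323]
 [512 501 499 516 504 502 510 505 484 476 430 414 397]
 [527 532 517 504 508 537 539 442 458 498 466 427 449]
 [503 530 512 521 425 315 360 523 526 446 499 476 454]
 [511 504 522 534 339 328 308 300 460 518 510 500 495]
 [489 504 508 438 352 326 299 274 503 538 518 520 520]
 [479 484 489 434 294 314 262 372 544 519 526 527 525]
 [467 464 423 540 537 358 361 461 514 519 523 531 526]
 [425 438 492 485 421 506 508 497 511 504 514 518 521]
 [380 396 412 439 487 397 413 482 488 501 495 518 520]
 [411 362 354 384 451 482 452 457 468 475 493 499 495]]
0.010000278408100943 ((475.115234375, 90.32794189453125), (102.75647735595703, 96.63092041015625), 68.81446075439453)
100 360.52 159.17 [0.45844807 0.06101536 0.061     ]
```

View pics/w1c.png

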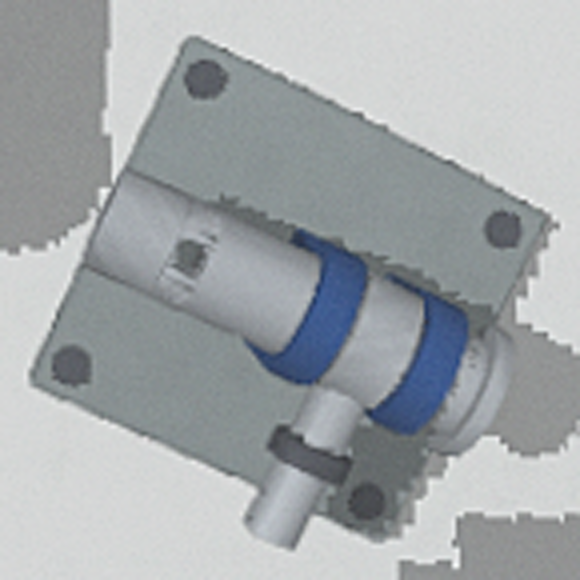

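Run:
```python
from h import *
d=pickle.load(open('pics/w1.pkl','rb'))
print(watz(d,357.1,164.0,.062))
```

```text
[0.46266153 0.05831881 0.062     ]
```

{"op": "step_arm", "data": {"motion": [[0.0876,-0.01,0.055,0.01,0],[0.0876,-0.02,0.11,0.015,0],[0.0876,-0.03,0.165,0.02,0],[0.0876,-0.03,0.21,0.02,0],[0.0876,-0.03,0.21,0.02,0]]}}

```text
time_s: 4.32
tcp_pos: [0.5317, 0.241, 0.2158]
eef_rot: [180.0, 0.0, -176.9]
contact_force: [0.9, -0.4, -0.3]
gripper_width: 0.0873
```

Run:
```python
from h import *
d=cap('wrist','w2');pickle.dump(d,open('pics/w2.pkl','wb'))
im=d['image'].astype(int); C=wcloud(d)
red=(im[...,0]>110)&(im[...,1]<90)&(im[...,2]<90)&(np.abs(C[...,0]-0.55)<.04)&(np.abs(C[...,1]-.272)<.04)
P=C[red]; print(red.sum(),P.min(0),P.max(0))
T=P[P[:,2]>np.percentile(P[:,2],95)-.006]; print('top',cv2.minAreaRect((T[:,:2]*1000).astype(np.float32)),T.mean(0))
for z0,z1,n in [(.004,.013,'base'),(.041,.049,'ktop')]:
    s=(np.abs(C[...,0]-.55)<.045)&(np.abs(C[...,1]-.272)<.045)&(C[...,2]>z0)&(C[...,2]<z1)&~red
    Q=C[s]; print(n,s.sum(),np.median(Q[:,2]),cv2.minAreaRect((Q[:,:2]*1000).astype(np.float32)))
v,u=np.nonzero(red); print(u.min(),u.max(),v.min(),v.max())
x0=int(u.mean())-50;y0=int(v.mean())-50
cv2.imwrite('pics/w2c.png',cv2.resize(d['image'][y0:y0+100,x0:x0+100,::-1],(600,600),interpolation=cv2.INTER_CUBIC)); print(x0,y0,r.get_state()['tcp_pos'])
```

```text
465 [0.5345733  0.26361837 0.06372928] [0.56427541 0.27925777 0.08284265]
top ((549.7998046875, 271.5456237792969), (29.965925216674805, 13.512507438659668), 5.073241233825684) [0.5464079  0.27096885 0.0804732 ]
base 2318 0.007905814805569511 ((545.20703125, 271.7159729003906), (71.28247833251953, 59.8482666015625), 5.940837383270264)
ktop 1059 0.0449575597628834 ((540.3316040039062, 271.04693603515625), (31.35453987121582, 35.51812744140625), 4.953883647918701)
347 366 235 271
306 199 [0.53147869 0.23955249 0.21576363]
```

View pics/w2c.png

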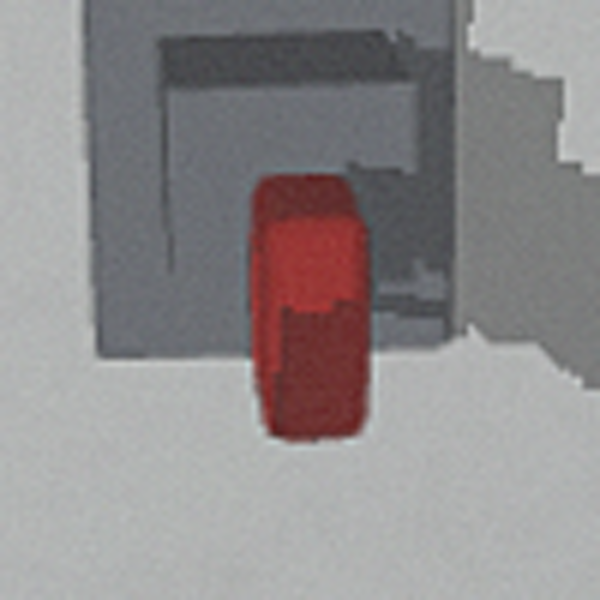

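Run:
```python
from h import *
print(plan([.5495,.271,.074],-175),r.get_state()['eef_rot'])
```

```text
(array([-0.0197,  0.0304,  0.1418]), np.float64(-0.0333), np.float64(0.146)) [-1.79994675e+02  1.15960294e-02 -1.76910169e+02]
```

{"op": "step_arm", "data": {"motion": [[0.07,-0.01,0.015,0.04,-0.033],[0.06,-0.02,0.03,0.08,-0.033],[0.05,-0.02,0.03,0.11,-0.033],[0.05,-0.02,0.03,0.11,-0.033],[0.05,-0.02,0.03,0.11,-0.033]], "newtons": 30}}

```text
time_s: 5.0
tcp_pos: [0.5505, 0.2696, 0.1073]
eef_rot: [180.0, 0.1, -175.1]
contact_force: [0.0, 0.9, -0.2]
gripper_width: 0.0508
```

Run:
```python
from h import *
print(plan([.5495,.271,.074],-175),r.get_state()['eef_rot'])
d=cap('wrist','w3')
```

```text
(array([0.0009, 0.0014, 0.0333]), np.float64(-0.0022), np.float64(0.033)) [ 1.79958863e+02  9.94856922e-02 -1.75128586e+02]
```

View pics/w3.png

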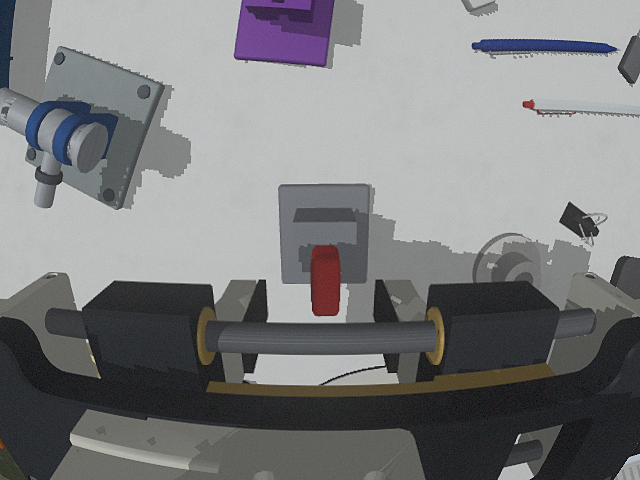

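{"op": "step_arm", "data": {"motion": [[0.05,0.001,0.002,0.02,0],[0.05,0.001,0.002,0.033,0],[0.05,0.001,0.002,0.033,0]]}}

```text
time_s: 5.42
tcp_pos: [0.5481, 0.2717, 0.0725]
eef_rot: [-180.0, -0.0, -175.1]
contact_force: [-0.5, -0.1, -0.1]
gripper_width: 0.0504
```

{"op": "step_arm", "data": {"motion": [[0.03,0,0,0,0],[0.01,0,0,0,0],[0.008,0,0,0,0],[0.008,0,0,0,0],[0.008,0,0,0,0]], "newtons": 30}}

```text
time_s: 6.05
tcp_pos: [0.5483, 0.2722, 0.0727]
eef_rot: [180.0, 0.0, -175.1]
contact_force: [0.1, 0.3, 1.9]
gripper_width: 0.0139
```

{"op": "step_arm", "data": {"motion": [[0.008,0,0,-0.008,0],[0.008,0,0,-0.02,0],[0.008,0,0,-0.035,0],[0.008,0,0,-0.055,0],[0.008,0,0,-0.08,0]], "newtons": 30}}

```text
time_s: 6.68
tcp_pos: [0.5482, 0.272, 0.154]
eef_rot: [-180.0, 0.0, -175.1]
contact_force: [0.7, -0.6, 0.4]
gripper_width: 0.0142
```

{"op": "step_arm", "data": {"motion": [[0.008,0,0,-0.02,0],[0.008,0,0,-0.03,0],[0.008,0,0,-0.03,0]]}}

```text
time_s: 7.05
tcp_pos: [0.5485, 0.2724, 0.1836]
eef_rot: [179.9, 0.1, -175.1]
contact_force: [-1.2, 0.5, -0.8]
gripper_width: 0.0143
```

Run:
```python
from h import *
d=cap('wrist','w4');pickle.dump(d,open('pics/w4.pkl','wb'))
e=cap('side','s4');pickle.dump(e,open('pics/s4.pkl','wb'))
s=r.get_state();print(s['tcp_pos'],s['eef_rot'],s['contact_force'])
o=np.linalg.inv(e['pose'])@np.append(s['tcp_pos'],1);u=e['fx']*o[0]/o[2]+e['cx'];v=e['fy']*o[1]/o[2]+e['cy'];print(u,v)
u,v=int(u),int(v);cv2.imwrite('pics/s4c.png',cv2.resize(e['image'][max(0,v-60):v+80,u-70:u+70,::-1],(600,600),interpolation=cv2.INTER_CUBIC))
```

```text
[0.54787739 0.27194191 0.18201956] [-1.79987743e+02 -4.57543834e-02 -1.75093279e+02] [ 0.12183718  1.03054701 -0.64017063]
335.3572731943544 205.19879315267784
```

View pics/s4c.png

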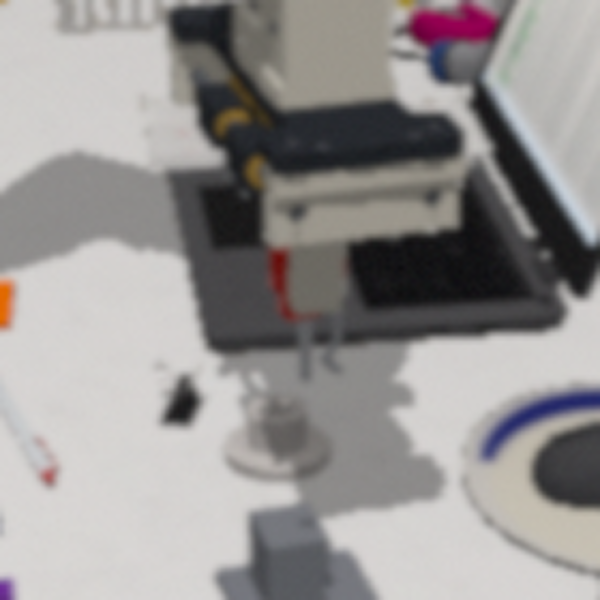

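View pics/w4.png

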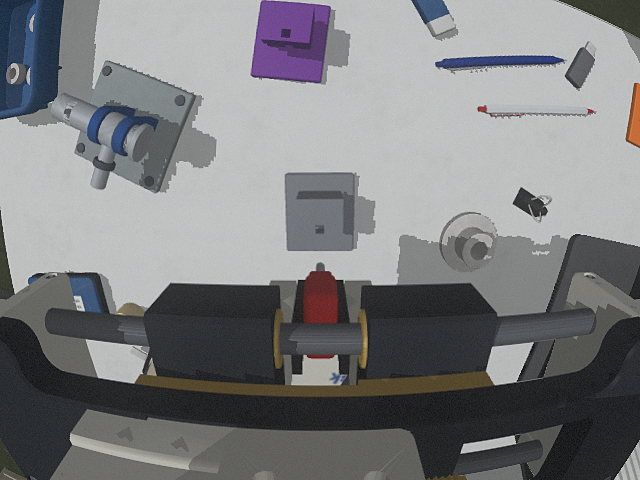

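Run:
```python
from h import *
d=pickle.load(open('pics/w4.pkl','rb'))
im=d['image'].astype(int).sum(-1)
g=im[220:238,308:332];print(g[::1,::2])
m=g<140+g.min()*0; vv,uu=np.nonzero(m)
x0,y0=260,170
cv2.imwrite('pics/w4c.png',cv2.resize(d['image'][y0:y0+120,x0:x0+120,::-1],(600,600),interpolation=cv2.INTER_CUBIC))
print(watz(d,319.5,229,.045))
```

```text
[[362 352 357 365 352 353 352 357 354 362 359 350]
 [355 364 359 354 343 356 359 351 369 349 345 345]
 [364 352 361 352 348 345 345 362 356 360 352 358]
 [356 350 348 356 351 361 354 357 342 352 356 344]
 [352 354 351 354 343 348 333 337 362 355 351 350]
 [351 352 370 360 282 283 294 285 359 348 353 362]
 [349 344 353 367 273 286 258 259 340 354 351 351]
 [349 336 350 367 357 317 270 246 334 358 352 349]
 [345 359 348 352 323 294 250 248 325 352 355 353]
 [355 367 347 365 232 216 213 209 325 359 359 349]
 [355 356 349 378 205 219 213 207 326 356 363 354]
 [363 351 346 370 229 216 233 220 323 354 355 356]
 [353 353 352 366 216 209 206 223 326 359 357 355]
 [349 358 348 361 280 289 279 294 343 352 355 350]
 [345 354 349 348 343 340 334 338 362 357 356 348]
 [357 349 356 341 359 367 348 362 358 353 357 349]
 [350 356 349 356 352 345 369 361 349 347 352 358]
 [351 359 358 360 356 359 354 352 360 344 350 351]]
[0.54930579 0.2720644  0.045     ]
```

View pics/w4c.png

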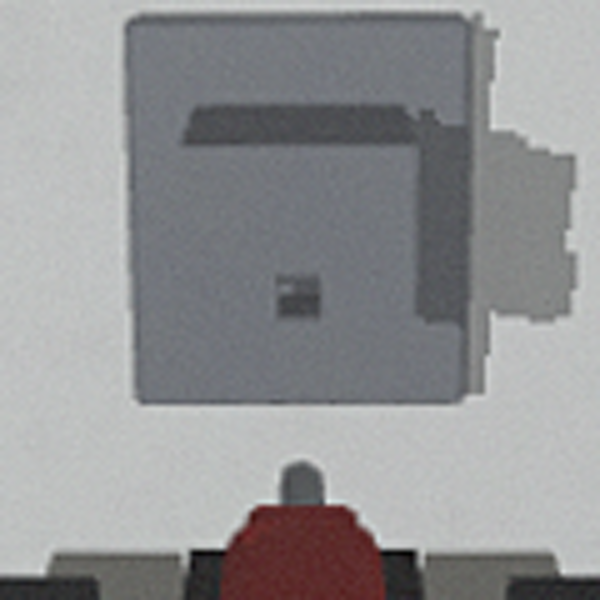

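Run:
```python
from h import *
d=pickle.load(open('pics/w4.pkl','rb'))
print(watz(d,320.3,262.5,.1203))
print(plan([.461,.0585,.155],158.8))
```

```text
[0.54833033 0.27246718 0.1203    ]
(array([ 0.1048, -0.2052,  0.027 ]), np.float64(0.4556), np.float64(0.232))
```

{"op": "step_arm", "data": {"motion": [[0.008,0.022,-0.043,0,0.09],[0.008,0.044,-0.086,0,0.18],[0.008,0.066,-0.13,0,0.27],[0.008,0.088,-0.173,0.01,0.36],[0.008,0.105,-0.205,0.022,0.455]]}}

```text
time_s: 7.78
tcp_pos: [0.4599, 0.0572, 0.1597]
eef_rot: [-180.0, -0.0, 158.6]
contact_force: [0.3, -0.0, -1.3]
gripper_width: 0.0136
```

{"op": "step_arm", "data": {"motion": [[0.008,0,0,0,0],[0.008,0,0,0,0]]}}

```text
time_s: 8.02
tcp_pos: [0.4614, 0.0589, 0.1604]
eef_rot: [-180.0, -0.0, 158.9]
contact_force: [-0.0, 0.8, -0.5]
gripper_width: 0.0136
```

Run:
```python
from h import *
d=cap('wrist','w5');pickle.dump(d,open('pics/w5.pkl','wb'))
s=r.get_state();print(s['time_s'],s['tcp_pos'],s['eef_rot'],s['contact_force'])
x0,y0=240,140
cv2.imwrite('pics/w5c.png',cv2.resize(d['image'][y0:y0+150,x0:x0+150,::-1],(600,600),interpolation=cv2.INTER_CUBIC))
```

```text
8.075 [0.46169586 0.05931367 0.16051586] [-1.79999005e+02  8.63288115e-03  1.58889086e+02] [ 0.05093268  0.21648931 -0.57192351]
```

View pics/w5c.png

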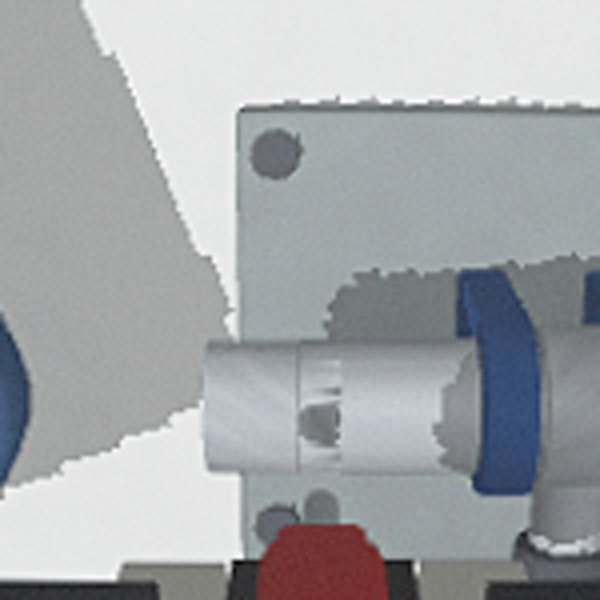

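Run:
```python
from h import *
d=pickle.load(open('pics/w5.pkl','rb')); s=r.get_state(); t=s['tcp_pos'];ps=np.radians(s['eef_rot'][2])
X=np.array([np.cos(ps),np.sin(ps)]);Y=np.array([np.sin(ps),-np.cos(ps)])
def loc(p): q=p[:2]-t[:2]; return np.round([q@X*1000,q@Y*1000],2)
f=lambda c:(240+c[0]/4-.375,140+c[1]/4-.375)
for n,c,z in [('hole',(321,424),.0615),('pin top edge',(250,342),.050),('pin low edge',(250,472),.050),('leg far edge',(321,487),.0988)]:
    p=watz(d,*f(c),z); print(n,p.round(4),loc(p))
# leg from w4 keeper
C=wcloud(d); im=d['image'].astype(int)
u,v=320,264
print(d['z_map'][255:275,320].round(3)); print(C[255:275,320].round(4))
# pin cloud in tool coords
L=np.stack([(C[...,:2]-t[:2])@X,(C[...,:2]-t[:2])@Y,C[...,2]],-1)
k=(np.abs(L[...,0])<.03)&(L[...,1]>-.018)&(L[...,1]<.018)&(L[...,2]>.045)&(L[...,2]<.07)
Q=L[k];print(k.sum(),Q.min(0),Q.max(0));
# circle fit
A=np.c_[2*Q[:,0],2*Q[:,2],np.ones(len(Q))];b=Q[:,0]**2+Q[:,2]**2;c=np.linalg.lstsq(A,b,rcond=None)[0];print(c[:2],np.sqrt(c[2]+c[0]**2+c[1]**2))
```

```text
hole [0.4625 0.0587 0.0615] [-0.98 -0.28]
pin top edge [0.4476 0.0512 0.05  ] [ 10.23 -12.63]
pin low edge [0.4699 0.0422 0.05  ] [-13.81 -12.97]
leg far edge [0.46   0.0597 0.0988] [ 1.71 -0.25]
[0.253 0.255 0.255 0.259 0.308 0.309 0.308 0.212 0.211 0.209 0.208 0.208
 0.206 0.205 0.203 0.2   0.178 0.176 0.175 0.164]
[[0.469  0.0563 0.061 ]
 [0.4702 0.0558 0.0592]
 [0.4709 0.0556 0.0594]
 [0.4729 0.0548 0.0555]
 [0.4891 0.0485 0.0104]
 [0.4902 0.0481 0.0096]
 [0.4908 0.0479 0.0103]
 [0.4596 0.0599 0.1012]
 [0.4599 0.0598 0.102 ]
 [0.4598 0.0598 0.1036]
 [0.46   0.0598 0.1048]
 [0.4605 0.0596 0.105 ]
 [0.4601 0.0597 0.1074]
 [0.4605 0.0596 0.108 ]
 [0.46   0.0598 0.1107]
 [0.4597 0.0599 0.1131]
 [0.4523 0.0628 0.134 ]
 [0.4522 0.0628 0.1356]
 [0.452  0.0629 0.1373]
 [0.4487 0.0641 0.1469]]
1759 [-0.01251191 -0.01797844  0.04646433] [0.01082068 0.01799303 0.06362059]
[-0.00082014  0.05195747] 0.010214975608028769
```

{"op": "step_arm", "data": {"motion": [[0.008,0,0,0.012,0],[0.008,0,0,0.024,0],[0.008,0,0,0.031,0],[0.008,0,0,0.031,0]]}}

```text
time_s: 8.57
tcp_pos: [0.4608, 0.0588, 0.1287]
eef_rot: [-179.9, -0.1, 158.9]
contact_force: [0.4, 0.1, 0.5]
gripper_width: 0.0136
```

Run:
```python
from h import *
d=cap('wrist','w6');pickle.dump(d,open('pics/w6.pkl','wb'))
e=cap('side','s6')
s=r.get_state();print(s['time_s'],s['tcp_pos'],s['eef_rot'],s['contact_force'])
x0,y0=270,190
a=cv2.resize(d['image'][y0:y0+100,x0:x0+100,::-1],(400,400),interpolation=cv2.INTER_CUBIC)
b=cv2.resize(e['image'][270:350,270:350,::-1],(400,400),interpolation=cv2.INTER_CUBIC)
cv2.imwrite('pics/w6c.png',np.hstack([a,b]))
t=s['tcp_pos'];ps=np.radians(s['eef_rot'][2])
X=np.array([np.cos(ps),np.sin(ps)]);Y=np.array([np.sin(ps),-np.cos(ps)])
C=wcloud(d);L=np.stack([(C[...,:2]-t[:2])@X,(C[...,:2]-t[:2])@Y,C[...,2]],-1)
for v in range(245,275): print(v,(L[v,317:324:3]*1000).round(1).tolist())
```

```text
8.675 [0.46137139 0.05896112 0.12957828] [-1.79989367e+02  2.01011110e-03  1.58859186e+02] [-0.83408529 -0.84673643 -0.94742464]
245 [[8.4, -2.0, 55.9], [8.2, -0.2, 55.1], [8.8, 1.6, 57.1]]
246 [[8.5, -2.0, 58.1], [8.3, -0.2, 57.5], [8.2, 1.6, 57.1]]
247 [[77.4, 0.1, 267.9], [7.5, -0.2, 56.9], [7.9, 1.6, 58.1]]
248 [[7.5, -2.0, 58.9], [7.3, -0.2, 58.1], [7.1, 1.6, 57.7]]
249 [[7.2, -2.0, 59.6], [6.8, -0.2, 58.6], [6.7, 1.6, 58.1]]
250 [[7.0, -1.9, 61.2], [6.4, -0.2, 59.4], [6.2, 1.6, 58.7]]
251 [[5.7, -2.0, 59.0], [6.1, -0.2, 60.1], [6.1, 1.6, 60.1]]
252 [[4.9, -2.0, 58.5], [5.4, -0.2, 60.1], [5.3, 1.6, 59.8]]
253 [[4.4, -2.0, 58.8], [5.1, -0.2, 61.0], [4.7, 1.6, 59.9]]
254 [[4.6, -1.9, 61.3], [4.2, -0.2, 60.3], [4.5, 1.6, 61.0]]
255 [[3.9, -1.9, 61.2], [3.3, -0.2, 59.5], [3.8, 1.6, 60.8]]
256 [[3.1, -1.9, 60.7], [2.9, -0.2, 60.0], [3.5, 1.6, 61.7]]
257 [[2.6, -1.9, 60.9], [2.7, -0.2, 61.2], [2.9, 1.6, 61.9]]
258 [[2.5, -1.9, 62.4], [2.5, -0.2, 62.4], [1.4, 1.6, 59.5]]
259 [[-5.2, -2.1, 43.0], [-5.1, -0.2, 43.3], [-4.8, 1.7, 44.1]]
260 [[-5.3, -2.1, 44.8], [-5.2, -0.2, 45.0], [-5.2, 
[... 194 characters left out ...]
8.3]]
264 [[2.2, -1.9, 71.6], [2.3, -0.2, 71.7], [1.7, 1.5, 70.2]]
265 [[2.3, -1.8, 73.3], [2.0, -0.2, 72.6], [1.6, 1.5, 71.6]]
266 [[1.7, -1.8, 73.2], [1.2, -0.2, 72.1], [1.3, 1.5, 72.4]]
267 [[1.2, -1.8, 73.7], [2.1, -0.1, 76.0], [1.2, 1.5, 73.5]]
268 [[1.6, -1.8, 76.1], [2.1, -0.1, 77.5], [0.9, 1.5, 74.4]]
269 [[2.0, -1.8, 78.7], [2.1, -0.1, 79.0], [1.3, 1.5, 76.8]]
270 [[1.8, -1.8, 79.6], [2.3, -0.1, 80.9], [1.4, 1.5, 78.5]]
271 [[10.7, -1.5, 103.0], [10.1, -0.1, 101.6], [10.7, 1.3, 103.0]]
272 [[10.1, -1.5, 102.8], [10.4, -0.1, 103.5], [10.7, 1.3, 104.3]]
273 [[10.3, -1.5, 104.7], [10.6, -0.1, 105.3], [10.4, 1.3, 104.7]]
274 [[15.0, -1.4, 117.1], [14.7, -0.1, 116.4], [14.3, 1.2, 115.6]]
```

View pics/w6c.png

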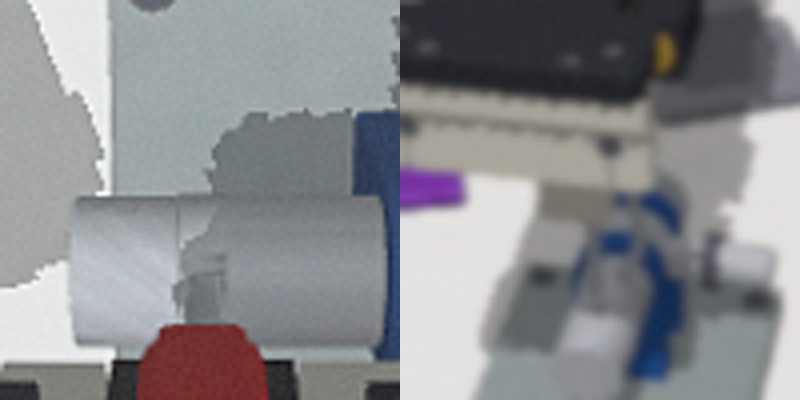

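{"op": "step_arm", "data": {"motion": [[0.008,-0.0004,0,0.002,0],[0.008,-0.0004,0,0.004,0],[0.008,-0.0004,0,0.006,0],[0.008,-0.0004,0,0.0075,0],[0.008,-0.0004,0,0.009,0]], "newtons": 30}}

```text
time_s: 9.3
tcp_pos: [0.4616, 0.0587, 0.1205]
eef_rot: [180.0, 0.0, 158.8]
contact_force: [-0.3, 0.1, -0.2]
gripper_width: 0.0137
```

{"op": "step_arm", "data": {"motion": [[0.008,0,0,0.0015,0],[0.008,0,0,0.003,0],[0.008,0,0,0.0045,0],[0.008,0,0,0.006,0],[0.008,0,0,0.007,0]]}}

```text
time_s: 9.93
tcp_pos: [0.4616, 0.0587, 0.1135]
eef_rot: [-180.0, -0.0, 158.8]
contact_force: [-1.0, 0.4, -0.5]
gripper_width: 0.0139
```

Run:
```python
from h import *
d=cap('wrist','w7')
s=r.get_state();print(s['time_s'],s['tcp_pos'],s['contact_force'],s['moment'])
cv2.imwrite('pics/w7c.png',cv2.resize(d['image'][190:290,270:370,::-1],(500,500),interpolation=cv2.INTER_CUBIC))
```

```text
9.975 [0.46152702 0.05869227 0.11337209] [ 0.7113425   0.29569422 -0.5427095 ] [-0.02877625  0.03204922 -0.00041506]
```

View pics/w7c.png

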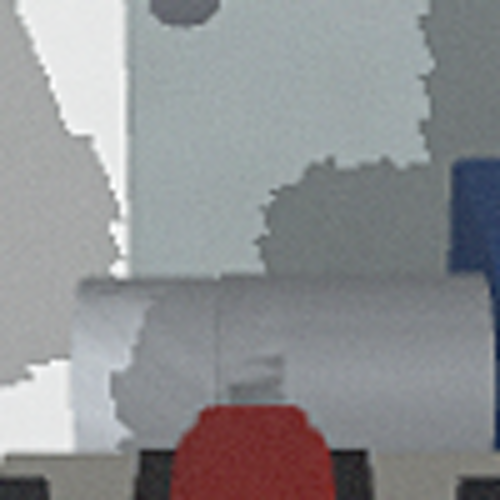

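{"op": "step_arm", "data": {"motion": [[0.008,0,0,0.001,0],[0.008,0,0,0.002,0],[0.008,0,0,0.003,0],[0.008,0,0,0.004,0],[0.008,0,0,0.005,0]], "newtons": 35}}

```text
time_s: 10.6
tcp_pos: [0.4628, 0.0591, 0.1092]
eef_rot: [179.9, 0.1, 158.9]
contact_force: [4.0, -1.4, 3.5]
gripper_width: 0.0141
```

{"op": "step_arm", "data": {"motion": [[0.008,0,0,0.001,0],[0.008,0,0,0.002,0],[0.008,0,0,0.003,0],[0.008,0,0,0.004,0],[0.008,0,0,0.004,0]]}}

```text
time_s: 11.22
tcp_pos: [0.463, 0.0591, 0.1052]
eef_rot: [179.9, 0.1, 158.9]
contact_force: [6.3, -1.5, 2.6]
gripper_width: 0.014
```

{"op": "step_arm", "data": {"motion": [[0.008,0,0,0.001,0],[0.008,0,0,0.002,0],[0.008,0,0,0.003,0],[0.008,0,0,0.004,0],[0.008,0,0,0.004,0]]}}

```text
time_s: 11.85
tcp_pos: [0.463, 0.0591, 0.101]
eef_rot: [179.9, 0.1, 158.9]
contact_force: [6.1, -2.6, 0.2]
gripper_width: 0.0139
```

Run:
```python
from h import *
d=cap('wrist','w8')
s=r.get_state();print(s['time_s'],s['tcp_pos'],s['eef_rot'],s['contact_force'],s['moment'])
cv2.imwrite('pics/w8c.png',cv2.resize(d['image'][190:310,260:380,::-1],(500,500),interpolation=cv2.INTER_CUBIC))
```

```text
11.9 [0.46299868 0.05908742 0.10096498] [1.79914449e+02 1.24640027e-01 1.58876036e+02] [ 8.02494134 -2.75491328  1.21778435] [-1.08994206 -2.63665544 -0.00574802]
```

View pics/w8c.png

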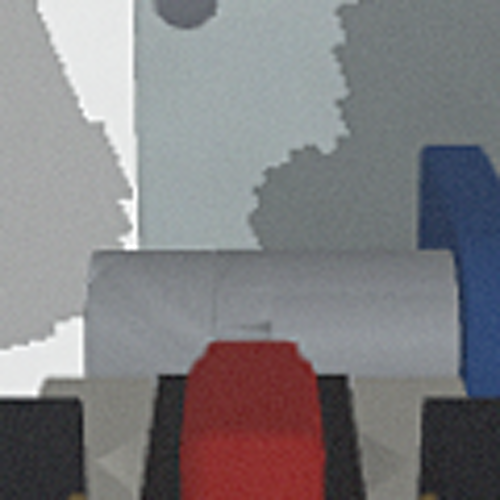

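{"op": "step_arm", "data": {"motion": [[0.008,-0.0005,0,0.001,0],[0.008,-0.001,0,0.002,0],[0.008,-0.001,0,0.003,0],[0.008,-0.001,0,0.004,0],[0.008,-0.001,0,0.005,0]]}}

```text
time_s: 12.52
tcp_pos: [0.4627, 0.0583, 0.0952]
eef_rot: [-180.0, 0.0, 158.8]
contact_force: [6.3, -2.6, -1.7]
gripper_width: 0.0139
```

{"op": "step_arm", "data": {"motion": [[0.008,0,0,0.001,0],[0.008,0,0,0.002,0],[0.008,0,0,0.003,0],[0.008,0,0,0.004,0],[0.008,0,0,0.004,0]]}}

```text
time_s: 13.15
tcp_pos: [0.4616, 0.0581, 0.091]
eef_rot: [-179.9, -0.1, 158.8]
contact_force: [1.0, -0.6, -3.9]
gripper_width: 0.0138
```

Snapped over; being drawn down. Approach the landing gently.

{"op": "step_arm", "data": {"motion": [[0.008,0,0,0.0005,0],[0.008,0,0,0.001,0],[0.008,0,0,0.001,0]]}}

```text
time_s: 13.52
tcp_pos: [0.4622, 0.0583, 0.0905]
eef_rot: [-180.0, -0.0, 158.8]
contact_force: [0.3, -0.7, -1.5]
gripper_width: 0.0138
```

{"op": "step_arm", "data": {"motion": [[0.008,0,0,0.0005,0],[0.008,0,0,0.0005,0]]}}

```text
time_s: 13.78
tcp_pos: [0.4624, 0.0584, 0.09]
eef_rot: [-180.0, -0.0, 158.8]
contact_force: [-0.3, -0.7, -0.9]
gripper_width: 0.0134
```

{"op": "step_arm", "data": {"motion": [[0.008,0,0,0.0005,0],[0.008,0,0,0.0005,0]]}}

```text
time_s: 14.02
tcp_pos: [0.4626, 0.0584, 0.0896]
eef_rot: [180.0, 0.0, 158.8]
contact_force: [0.6, 0.5, -0.7]
gripper_width: 0.0136
```

{"op": "step_arm", "data": {"motion": [[0.008,0,0,0.0005,0],[0.008,0,0,0.0005,0]]}}

```text
time_s: 14.28
tcp_pos: [0.4627, 0.0584, 0.0894]
eef_rot: [180.0, 0.0, 158.9]
contact_force: [-1.7, 1.1, 4.4]
gripper_width: 0.0138
```

{"op": "step_arm", "data": {"motion": [[0.008,0,0,0.0005,0],[0.008,0,0,0.0005,0]]}}

```text
time_s: 14.52
tcp_pos: [0.4627, 0.0584, 0.0892]
eef_rot: [180.0, 0.0, 158.9]
contact_force: [-3.1, 0.4, 8.8]
gripper_width: 0.0142
```

{"op": "step_arm", "data": {"motion": [[0.02,0,0,0,0],[0.03,0,0,0,0],[0.03,0,0,0,0]]}}

```text
time_s: 14.9
tcp_pos: [0.4625, 0.0583, 0.0884]
eef_rot: [-180.0, -0.0, 158.8]
contact_force: [-0.3, -0.1, 0.2]
gripper_width: 0.0292
```

{"op": "step_arm", "data": {"motion": [[0.03,0,0,-0.01,0],[0.03,0,0,-0.03,0],[0.03,0,0,-0.06,0],[0.03,0,0,-0.1,0],[0.03,0,0,-0.1,0]]}}

```text
time_s: 15.52
tcp_pos: [0.4643, 0.0592, 0.1922]
eef_rot: [179.7, 0.3, 158.9]
contact_force: [0.7, -0.6, -1.0]
gripper_width: 0.0304
```

Run:
```python
from h import *
d=cap('wrist','w9');e=cap('side','s9');t=cap('top','t9')
s=r.get_state();print(s['time_s'],s['tcp_pos'],s['contact_force'],s['gripper_width'])
a=cv2.resize(d['image'][170:310,250:390,::-1],(400,400),interpolation=cv2.INTER_CUBIC)
b=cv2.resize(e['image'][250:370,260:380,::-1],(400,400),interpolation=cv2.INTER_CUBIC)
cv2.imwrite('pics/w9c.png',np.hstack([a,b]))
for n in ['wrist','side']:
  for l in ['clip_grip','clip_shoulder']: print(n,l,[(np.round(x['location'],3).tolist(),round(x['p'],2)) for x in spotter.tip_of(n,l)][:3])
C=wcloud(d);im=d['image'].astype(int)
red=(im[...,0]>110)&(im[...,1]<90)&(im[...,2]<90)&(np.abs(C[...,0]-0.462)<.04)&(np.abs(C[...,1]-.058)<.04)
P=C[red];T=P[P[:,2]>np.percentile(P[:,2],95)-.006];print(P[:,2].max(),np.percentile(P[:,2],95),cv2.minAreaRect((T[:,:2]*1000).astype(np.float32)))
```

```text
15.675 [0.46214769 0.05826317 0.18842177] [ 0.21630494  0.03969022 -0.09332636] 0.029684665425640196
wrist clip_grip [([0.463, 0.053, 0.084], 0.82), ([0.692, 0.211, 0.018], 0.33)]
wrist clip_shoulder []
side clip_grip [([0.47, 0.057, 0.085], 0.67)]
side clip_shoulder [([0.462, 0.059, 0.059], 0.97)]
0.10015695456227305 0.09906264076199951 ((467.68646240234375, 56.86137390136719), (14.086057662963867, 31.666414260864258), 67.93693542480469)
```

View pics/w9c.png

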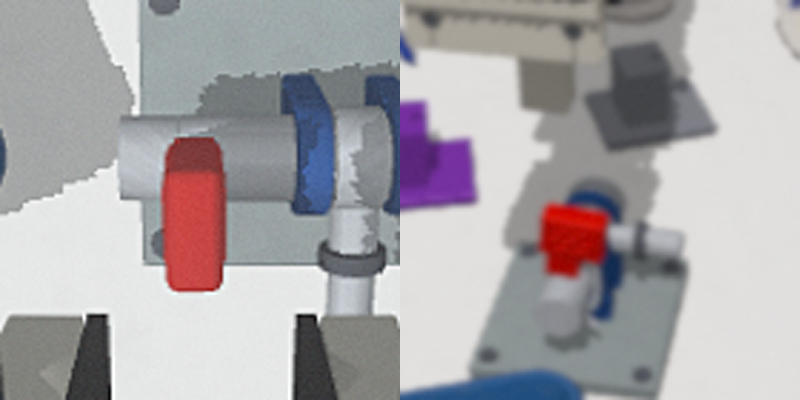

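Run:
```python
from h import *
for n in ['wrist','side','top']:
    d=cap(n); C=wcloud(d) if n=='wrist' else cloud(d); im=d['image'].astype(int)
    red=(im[...,0]>100)&(im[...,1]<80)&(im[...,2]<80)&(np.abs(C[...,0]-0.462)<.04)&(np.abs(C[...,1]-.058)<.04)
    P=C[red]
    if len(P): print(n,len(P),np.percentile(P[:,2],[1,50,90,95]).round(4))
s=r.get_state();print(s['time_s'],s['contact_force'],s['tcp_pos'])
e=cap('side');u,v=310,315
cv2.imwrite('pics/s10.png',cv2.resize(e['image'][295:355,285:345,::-1],(600,600),interpolation=cv2.INTER_CUBIC))
```

```text
wrist 1085 [0.0647 0.0968 0.0986 0.0989]
side 356 [0.0652 0.0888 0.0982 0.099 ]
16.025 [ 2.43632299e-01  4.24579884e-01 -1.50483857e-05] [0.4623557  0.05826729 0.18810534]
```

View pics/s10.png

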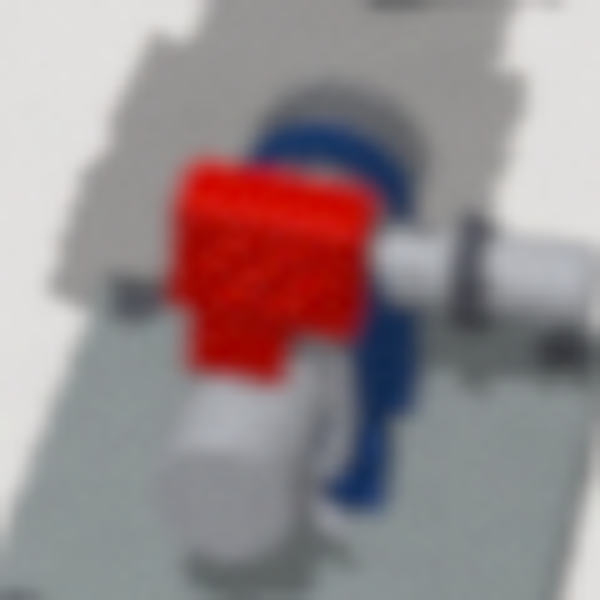

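The shoulder sits on the pin top, and the bow wire is closed round the +x side of the pin. The grip top is at about 98.5 mm, against 98 mm expected. The gripper is clear and at rest.

Run:
```python
from h import *
print(workorder.close_job())
```

```text
the job is handed in; nothing more can be done
None
```

I drew the hair pin out of the grey keeper and pushed its leg down through the clevis pin's cross hole until the bow snapped over the +x side. I then let go, moved the gripper clear and handed the job in at about 16 s. No verdict was reported.

- **Hole position:** I found the hole by camera, about 5 mm off its nominal place, on the side away from the fork. The leg went in with no measurable force, so no feeling about was needed.
- **Forces:** The readings I saw while the bow opened reached about 8 N sideways. The shoulder landed at about 9 N.
- **Last checks:**
  - The wrist and side cameras put the grip top at about 98.5 mm, against 98 mm for fully home.
  - In the side view the shoulder sits on the pin top and the bow is closed round the pin.
  - The wrist force was about 0.
- **Not confirmed:** The top camera found no red in its last picture, so it did not confirm the height. The learned spotter put the grip a few millimetres to one side or the other, which is about its stated accuracy. I did not measure the bow angle directly, and I did not re-measure the bystanders at the end, though the arm stayed well clear of them.

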